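# Slacken the left-hand rotor nut of a bench spinner

### The job

The rotor of the small bench spinner is to be changed: slacken the black T-shaped nut at the centre of its rotor. The nut has a left-hand thread, so it loosens clockwise seen from above; turn it about a quarter turn that way from where it stands, never tighter, and let go of it. Leave the stirrer's dial and the beaker standing on the stirrer as they are.

Things in the scene. Friction and masses are not known exactly. Their poses are not given: they have to be found in the camera images.
- rotor_nut_grip (a point): Point to grip on the black T-shaped nut at the centre of the spinner's rotor: an upright flat bar 46 mm long, 12 mm thick, from 82 to 114 mm above the desk, over a round flange 34 mm across whose top is at 80 mm. The point lies on the nut's vertical axis, 102 mm above the desk. It turns with the nut: x along the bar's length, y across its thickness, z up.
- rotor_nut (a joint): Angle of the nut in rad: 0 is tight; grows as the nut turns clockwise seen from above (loosening), negative if tightened further. Starts at 0 to 0.15, range -0.7 to 2.8, steady friction about 0.08 N m; stays where it is left. The rise along the thread is too small to matter.
- spinner: Low white square appliance, 180 x 180 mm, fixed to the desk, with a grey guard ring (168 mm across, top 66 mm above the desk) round a metal rotor that is pinned and cannot turn; the rotor's hub, 38 mm across, rises to 74 mm. A thin dark arrow on the rotor curves clockwise. Stands left or right of the stirrer. Origin at the centre of its underside, front faces -x, z up.
- stirrer_knob_mark (a point): White pointer mark on the stirrer's black dial, 10 mm off its axis, 84 mm above the desk; leave it alone. The dial is 30 mm across with a bar grip 28 x 14 mm and turns easily. It stands on the front ledge of the fixed grey stirrer (170 x 120 mm), which has a round white plate 108 mm across.
- beaker: Clear empty beaker, 72 mm across, 94 mm high, standing loose on the stirrer's white plate 47 mm above the desk; to be left alone. Origin at the centre of its underside, z up.

How it is judged:
By the outcome, as a careful person would: the job done as asked, in the order asked, and still so for the second after the job is handed in, with the robot touching nothing.
It also fails if it takes over 32 s, if anything falls off the work surface, if the arm or the gripper's body presses on something with over 40 N, if the wrist force passes 120 N, or if a joint passes its speed limit or range.

### The arm

A 6-joint arm with a two-finger parallel gripper is mounted at the origin on a cart in front of the work surface, level with it; the furniture and walls round the work are solid. World frame = base frame: x ahead of the robot, y to its left, z up, the work surface at z = 0. Lengths are in m, angles in rad, forces in N, time in s.
With the tool pointing down it reaches from about 0.375 to 0.9 m from the base axis. Payload 3.1 kg.
Tool frame: the origin (TCP) lies between the finger pads; the fingertips stand 8 mm ahead of it and the grasp point (between the pads) lies 11 mm behind it; z points along the fingers, y is the line along which they close (so a half turn about z gives the same grasp; the last joint's range is limited). The gripper opens to 87 mm and grips with 3 to 60 N. Pads are 19 mm wide; open, the fingers measure 117 mm over their backs; the gripper's body (75 mm by 190 mm) begins 51 mm behind the grasp point.
Start: joints at [0.936, 0.527, 1.433, -0, 1.181, -0.178], TCP at [0.275, 0.561, 0.231] pointing down, gripper open.
Joint ranges: [-3.08, 3.08], [-0.75, 2.2], [0.22, 2.44], [-1.43, 4.57], [0, 2.65], [-2.85, 2.85]. Speed limits (rad/s): [2.79, 2.79, 3.14, 3.14, 3.14, 3.14].

### API

Orientations are given as a unit quaternion [x, y, z, w].
In Python, from rig import robot, vision, job gives the robot as it stands.
- The arm moves only by the shell command python3 -m handwheel 'ROWS' [OPENING] [FORCE]. ROWS is JSON, a list of rows, each a list of 4 numbers: the shift along the tool's x, y, z as a fraction of full scale, then the turn about the tool's z as a fraction of full scale. A call has 1 to 20 rows; each row is the pose to reach, as a shift and turn from the pose commanded when the call began, along the tool's axes at that moment, turning the shorter way round; what a row does not reach only later rows make up. Full scale, the value 1, is 300 mm for a shift and 2 pi rad for a turn. A row lasts 1/12 s, in which the tool goes at most 41.7 mm and 7.16 degrees, less where a joint would pass 70% of its speed; a pose out of reach is approached as far as the arm can. A call with a number of a shift or a turn outside -1 to 1 is refused whole. A call with a gripper value outside its range is refused whole. OPENING is the opening in per cent of the stroke, from 0 (shut) to 100 (fully open), set as the call begins (- or left out, the last holds). The fingers move at their own pace and stop on an object; FORCE is the grip in N (left out, the last holds). Time passes only in rows, so rows that repeat a pose let the fingers close. It gives the time, the measured TCP pose, the force, the opening and the grip force at its end, in the units of the state.
- robot.get_obs(): the state, without advancing time (a new reading comes with each control period).
- vision.camera(name): name is "scene" or "side" or "wrist"; returns a dict with "frame" (420x560x3 uint8, red, green, blue), "K" (3x3 intrinsics, pixels), "cam_to_world" (4x4, takes a point from camera to world coordinates); the wrist camera has in their place "hand_eye" (4x4, takes a point from camera to tool coordinates, whose origin is the TCP and whose axes are the flange's). Camera axes: x right, y down, z forward; pixel columns grow to the right and rows downward; lengths in m; the calibration is good to about 2 mm. A picture is of the moment at which its call begins: read the wrist's pose just before it. There is no depth.
- job.hand_in(): hands the job in; it is judged then, once.
Trained networks look in the newest picture that a camera, given by its name, has taken for a name from the list of things; names that differ only in an ending like _2 or _b are one class to them, and where a whole thing is asked for, a point or a joint stands for the part that bears it (a point fixed in the world has none). Each returns a list of dicts, best first, with "conf" (0 to 1); they miss things now and then, are a little off and sometimes report something else, mostly with a low value. They report only what shows in the picture. A call takes as long as a camera call.
- vision.look_for(camera, label): "point" ([row, column] in pixels, amid what is visible of it).
- vision.outline_of(camera, label): "mask" (420x560 bool, what is visible of it) and "point" ([row, column] in pixels, amid what is visible of it).
The state is a dict: "time": time; "q": joint angles; "joint_velocities": joint speeds; "joint_torque": joint torques, N m; "position": TCP position; "tool_rot": TCP orientation; "ft_force": force on the tool from outside, world axes, zero at the start; "moment": the same for the moment, N m; "grip_width": finger opening in m; "grip_force": force on a finger pad.
Only numpy, scipy, OpenCV 4.12 (cv2) and the standard library are available. Lean on these libraries where they do the work, as an engineer would, in place of code of your own. Each camera call takes 0.05 s, during which the arm holds its last target. There are 200 camera calls.

## Working session

There is one attempt and no reset: what is moved stays moved. The work goes in short steps, Python scripts to look and compute and a shell command to move; the robot and the scene stay as the last step left them, time stands still between calls to the robot, and variables do not carry over. Pictures are saved under pics/ and viewed, at most 10 in all, crops included, and the job is handed in when it is done.

```bash
mkdir -p pics; cat > h.py <<'E'
import numpy as np, cv2
from rig import robot, vision, job
from scipy.spatial.transform import Rotation as R
def cam(n):
    o=robot.get_obs(); c=vision.camera(n)
    if 'cam_to_world' in c: T=np.array(c['cam_to_world'])
    else:
        W=np.eye(4); W[:3,:3]=R.from_quat(o['tool_rot']).as_matrix(); W[:3,3]=o['position']; T=W@np.array(c['hand_eye'])
    return c['frame'],np.array(c['K']),T
def at_z(px,K,T,z):
    d=T[:3,:3]@np.linalg.inv(K)@np.array([px[1],px[0],1.]); return T[:3,3]+d*(z-T[2,3])/d[2]
def save(f,n): cv2.imwrite('pics/'+n,cv2.cvtColor(f,cv2.COLOR_RGB2BGR))
E
python3 - <<'E'
from h import *
o=robot.get_obs(); print(o['position'],R.from_quat(o['tool_rot']).as_matrix().round(3),o['time'])
fs=[]
for n in ['scene','side','wrist']:
    f,K,T=cam(n); f=f.copy(); fs.append(f)
    print(n,T[:3,3].round(3))
    for l,z in [('rotor_nut_grip',.102),('spinner',.05),('stirrer_knob_mark',.084),('beaker',.09)]:
        for d in vision.look_for(n,l)[:2]: print(l,round(d['conf'],2),np.round(d['point']),at_z(d['point'],K,T,z).round(3))
save(fs[0],'a.png');save(fs[1],'b.png')
E
```

```text
[0.27465623 0.56060838 0.22956847] [[-0.898  0.44  -0.001]
 [ 0.44   0.898 -0.002]
 [ 0.    -0.002 -1.   ]] 0.0
scene [ 0.079 -0.387  0.781]
rotor_nut_grip 0.63 [170. 230.] [0.586 0.173 0.102]
spinner 0.6 [194. 232.] [0.579 0.164 0.05 ]
stirrer_knob_mark 0.53 [324. 331.] [ 0.461 -0.169  0.084]
beaker 0.84 [277. 370.] [ 0.569 -0.164  0.09 ]
side [ 0.498 -0.694  0.585]
rotor_nut_grip 0.86 [154. 292.] [0.587 0.164 0.102]
spinner 0.77 [176. 291.] [0.585 0.155 0.05 ]
stirrer_knob_mark 0.96 [272. 248.] [ 0.486 -0.18   0.084]
beaker 0.79 [258. 295.] [ 0.564 -0.158  0.09 ]
wrist [0.206 0.594 0.384]
```

View pics/a.png

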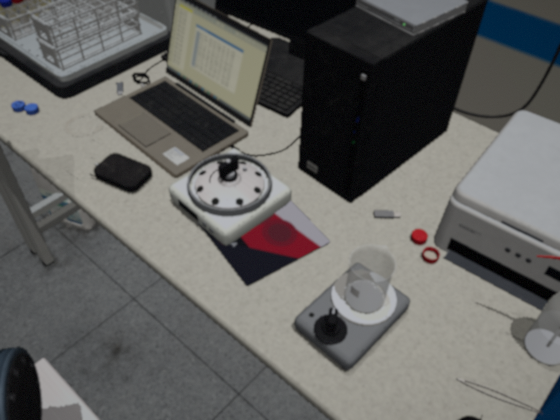

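View pics/b.png

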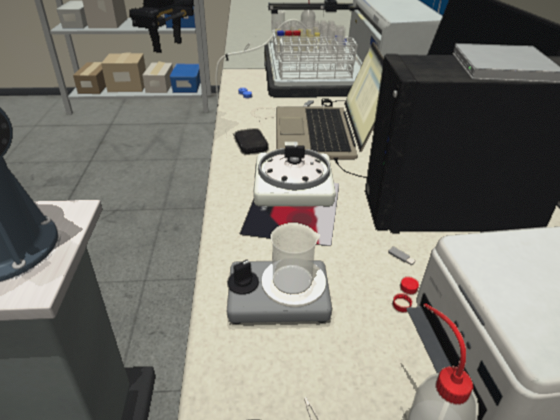

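The scene view shows the spinner with its black nut at about (230,168), and the stirrer with its dial (331,328) and beaker (370,277) well to the right. The side view agrees, with the nut at (293,153). The tower behind is at x > 0.7. I'll move to a hover near the spinner.

```bash
python3 -m handwheel '[[-0.67,-0.32,0,0],[-0.67,-0.32,0,0],[-0.67,-0.32,0,0],[-0.67,-0.32,0,0],[-0.67,-0.32,0,0],[-0.67,-0.32,0,0],[-0.67,-0.32,0,0]]' 100; python3 -m handwheel '[[-0.67,-0.32,0,0],[-0.67,-0.32,0,0],[-0.67,-0.32,0,0],[-0.67,-0.32,0,0],[-0.67,-0.32,0,0],[-0.67,-0.32,0,0],[-0.67,-0.32,0,0],[-0.67,-0.32,0,0]]'
python3 - <<'E'
from h import *
f,K,T=cam('wrist'); print(T[:3,3],T[:3,2])
for d in vision.outline_of('wrist','rotor_nut_grip')[:2]:
    m=d['mask']; print(d['conf'],d['point'],at_z(d['point'],K,T,.105),m.sum())
    r,c=np.nonzero(m); p=np.array([at_z(x,K,T,.114)[:2] for x in zip(r,c)]); w,v=np.linalg.eigh(np.cov(p.T)); print(p.mean(0),w,v, np.degrees(np.arctan2(v[1,1],v[0,1])))
save(f,'c.png')
E
```

```text
time: 1.33
position: [0.416, 0.3837, 0.2307]
tool_rot: [0.228, 0.974, -0.0, 0.001]
ft_force: [-0.7, 0.6, -0.2]
grip_width: 0.087
grip_force: 0.0
time: 2.0
position: [0.5512, 0.2123, 0.2303]
tool_rot: [0.227, 0.974, 0.0, -0.001]
ft_force: [-0.0, -0.2, 0.2]
grip_width: 0.0869
grip_force: 0.0
[0.48287645 0.24507999 0.38408984] [ 0.24887554 -0.12117428 -0.96092547]
0.96 [257.2, 274.7] [0.58512087 0.19103586 0.105     ] 1462
[0.58379424 0.18854384] [4.57108329e-05 1.64462817e-04] [[-0.26231568 -0.96498212]
 [-0.96498212  0.26231568]] 164.79248932297693
```

View pics/c.png

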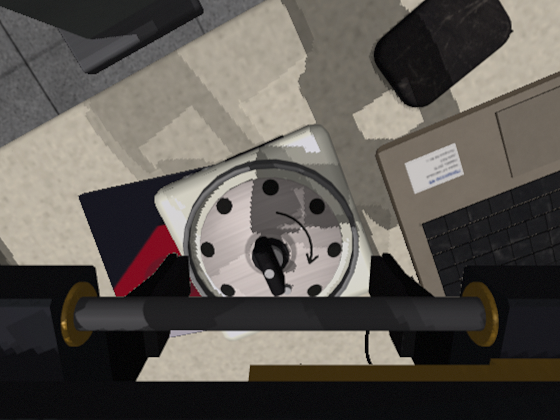

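The wrist picture shows the nut's bar from about (262,240) to (280,292), with the rotor around (272,248) and the arrow on its right. I'll zoom in to get the bar's angle.

```bash
python3 - <<'E'
from h import *
f,K,T=cam('wrist')
print(at_z([248,272],K,T,.066))
np.savez('w.npz',K=K,T=T)
m=vision.outline_of('wrist','rotor_nut_grip')[0]['mask']
c=f[215:315,210:340]; c=cv2.resize(c,None,fx=6,fy=6,interpolation=cv2.INTER_CUBIC)
c=np.clip(c.astype(float)*1.8,0,255).astype(np.uint8)
mm=cv2.resize(m[215:315,210:340].astype(np.uint8),None,fx=6,fy=6)
cs,_=cv2.findContours(mm,cv2.RETR_EXTERNAL,cv2.CHAIN_APPROX_NONE); cv2.drawContours(c,cs,-1,(255,0,0),1); save(c,'d.png')
E
```

```text
[0.58897986 0.18650517 0.066     ]
```

View pics/d.png

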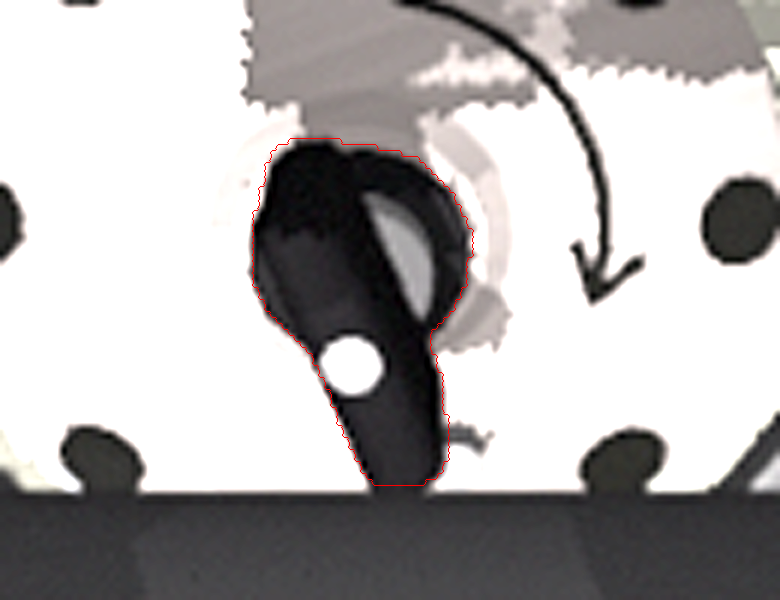

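```bash
python3 - <<'E'
from h import *
z=np.load('w.npz');K,T=z['K'],z['T']
p=lambda x,y,h: at_z([215+y/6-.5,210+x/6-.5],K,T,h)[:2]
print('dot',p(352,365,.114))
print('flange',p(365,245,.08))
for a,b in [((320,360),(370,480)),((360,195),(425,325))]:
    d=p(*b,.114)-p(*a,.114); print(np.degrees(np.arctan2(d[1],d[0])),p(*a,.114),p(*b,.114))
o=robot.get_obs();M=R.from_quat(o['tool_rot']).as_matrix();print(o['q'],o['position'],M.round(3), 'toolx ang',np.degrees(np.arctan2(M[1,0],M[0,0])))
f,K,T=cam('scene'); print('tower corner',at_z([192,355],K,T,0),at_z([160,302],K,T,0))
f,K,T=cam('side'); print('nut top',at_z([145,295],K,T,.114)); 
c=cv2.resize(f[120:200,240:350],None,fx=6,fy=6,interpolation=cv2.INTER_CUBIC); save(c,'e.png')
E
```

```text
dot [0.59250301 0.1822843 ]
flange [0.58986553 0.18469001]
-5.760884098531263 [0.58996152 0.17875469] [0.60890494 0.17684355]
-1.275817814734399 [0.57117985 0.19409781] [0.59156867 0.19364373]
[ 1.80840968e-01  4.80630157e-01  1.52206892e+00  5.17720944e-04
  1.13963885e+00 -9.36839452e-01] [0.55016045 0.21357284 0.23053217] [[-0.899  0.438 -0.001]
 [ 0.438  0.899  0.   ]
 [ 0.001 -0.    -1.   ]] toolx ang 154.02596237587605
tower corner [7.92402321e-01 1.68226350e-02 1.11022302e-16] [0.79418972 0.16340081 0.        ]
nut top [0.59489491 0.18497647 0.114     ]
```

```bash
python3 -m handwheel '[[-0.1,-0.02,0,-0.02],[-0.17,-0.03,0.1,-0.04],[-0.17,-0.03,0.2,-0.061],[-0.17,-0.03,0.2,-0.061],[-0.17,-0.03,0.2,-0.061]]' 100
python3 - <<'E'
from h import *
f,K,T=cam('wrist'); np.savez('w.npz',K=K,T=T)
for d in vision.outline_of('wrist','rotor_nut_grip')[:1]: print(d['conf'],d['point'],at_z(d['point'],K,T,.11))
save(f,'f.png')
o=robot.get_obs();M=R.from_quat(o['tool_rot']).as_matrix();print(o['position'],'toolx ang',np.degrees(np.arctan2(M[1,0],M[0,0])))
E
```

```text
time: 2.72
position: [0.5913, 0.1817, 0.169]
tool_rot: [0.037, 0.999, -0.0, -0.003]
ft_force: [0.0, -0.3, 0.3]
grip_width: 0.0869
grip_force: 0.0
0.93 [230.9, 283.0] [0.58598758 0.18388218 0.11      ]
[0.59343493 0.18222292 0.17180349] toolx ang 175.77058753797627
```

View pics/f.png

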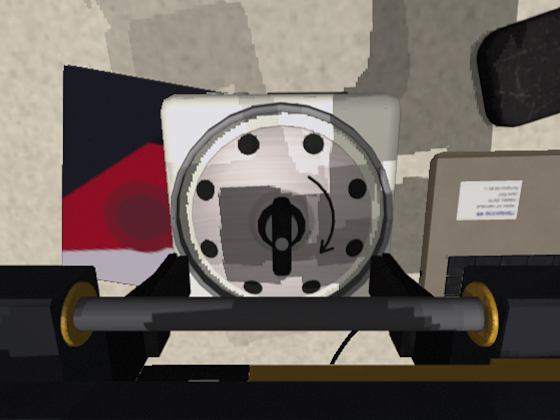

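View pics/e.png

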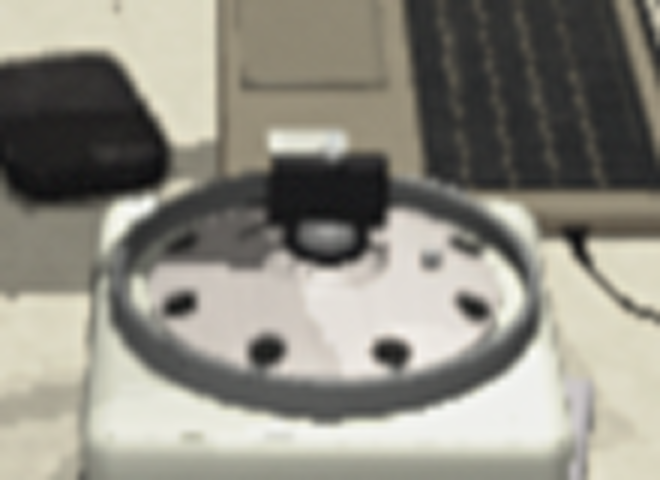

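The bar now stands upright in the wrist image at column 282, rows 197–275, centred between the fingers. The side crop confirms the bar runs along x.

```bash
python3 - <<'E'
from h import *
z=np.load('w.npz');K,T=z['K'],z['T']
for r in (198,243,275): print(at_z([r,282],K,T,.114))
print('ring',at_z([202,281],K,T,.066))
o=robot.get_obs();M=R.from_quat(o['tool_rot']).as_matrix()
print(M.T@(np.array([.593,.183,.094])-o['position'])/.3, o['time'])
E
```

```text
[0.5644226  0.18481558 0.114     ]
[0.59232555 0.18277648 0.114     ]
[0.6134091  0.18123572 0.114     ]
ring [0.57843434 0.18341256 0.066     ]
[0.00196627 0.00235762 0.25934379] 2.8167
```

```bash
python3 -m handwheel '[[0.006,0.002,0.1,0],[0.006,0.002,0.2,0],[0.006,0.002,0.26,0],[0.006,0.002,0.26,0],[0.006,0.002,0.26,0],[0.006,0.002,0.26,0]]' 100; python3 -m handwheel '[[0,0,0,0],[0,0,0,0],[0,0,0,0],[0,0,0,0],[0,0,0,0],[0,0,0,0],[0,0,0,0],[0,0,0,0],[0,0,0,0],[0,0,0,0]]' 0 20
```

```text
time: 3.32
position: [0.5932, 0.1827, 0.095]
tool_rot: [0.036, 0.999, 0.0, 0.002]
ft_force: [0.2, 0.4, 0.7]
grip_width: 0.087
grip_force: 0.0
time: 4.15
position: [0.5916, 0.182, 0.0924]
tool_rot: [0.036, 0.999, -0.0, -0.0]
ft_force: [1.4, -0.1, -0.8]
grip_width: 0.0281
grip_force: 0.0
```

```bash
python3 -m handwheel '[[0,0,0,0],[0,0,0,0],[0,0,0,0],[0,0,0,0],[0,0,0,0],[0,0,0,0]]' 0 20
```

```text
time: 4.65
position: [0.5916, 0.1828, 0.0925]
tool_rot: [0.036, 0.999, 0.001, 0.0]
ft_force: [0.2, 4.3, -0.6]
grip_width: 0.0197
grip_force: 20.0
```

```bash
python3 -m handwheel '[[0,0,0,0],[0,0,0,0],[0,0,0,0],[0,0,0,0]]' 0 25
python3 - <<'E'
from h import *
f,K,T=cam('wrist');save(f[150:330,180:380].repeat(3,0).repeat(3,1),'g.png')
f,K,T=cam('side');save(f[100:200,240:350].repeat(5,0).repeat(5,1),'i.png')
print(robot.get_obs()['ft_force'],robot.get_obs()['moment'])
E
```

```text
time: 4.98
position: [0.5916, 0.1828, 0.0925]
tool_rot: [0.036, 0.999, 0.001, 0.0]
ft_force: [0.6, 5.4, -1.4]
grip_width: 0.0195
grip_force: 25.0
[ 0.45458638  5.79600284 -1.85715497] [ 1.06719602 -0.04516882 -0.04784466]
```

View pics/g.png

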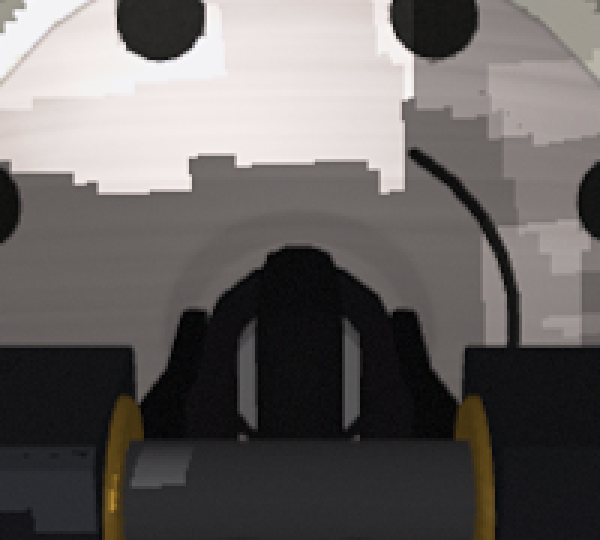

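View pics/i.png

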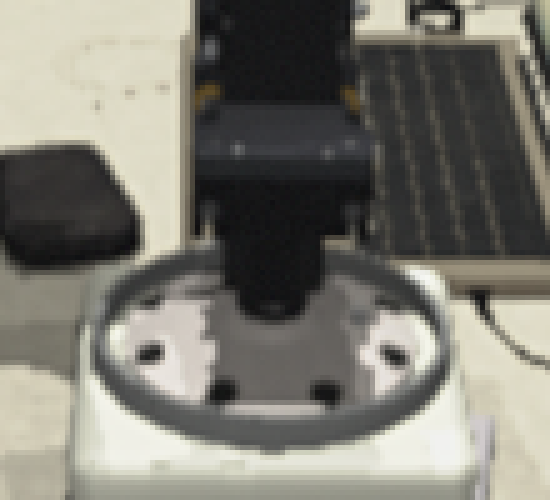

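The bar lies straight between the pads. I'll start turning clockwise (+ about the downward tool z), with a check partway.

```bash
python3 -m handwheel '[[0,0,0,0.015],[0,0,0,0.03],[0,0,0,0.045],[0,0,0,0.06],[0,0,0,0.075],[0,0,0,0.075]]' 0 25
python3 - <<'E'
from h import *
o=robot.get_obs();M=R.from_quat(o['tool_rot']).as_matrix();print('toolx ang',np.degrees(np.arctan2(M[1,0],M[0,0])),o['moment'],o['ft_force'],o['q'],o['grip_width'])
f,K,T=cam('wrist');save(f[150:330,180:380].repeat(3,0).repeat(3,1),'j.png')
E
```

```text
time: 5.58
position: [0.5917, 0.1831, 0.0925]
tool_rot: [0.27, 0.963, 0.001, 0.0]
ft_force: [0.0, 5.8, -1.2]
grip_width: 0.0193
grip_force: 25.0
toolx ang 148.64600518892763 [ 1.08880713 -0.09083937  0.08556031] [ 4.91180979e-03  5.81314777e+00 -1.18671329e+00] [ 0.11908989  0.69588331  1.557021    0.00196977  0.88791146 -0.90571811] 0.01929111772267079
```

View pics/j.png

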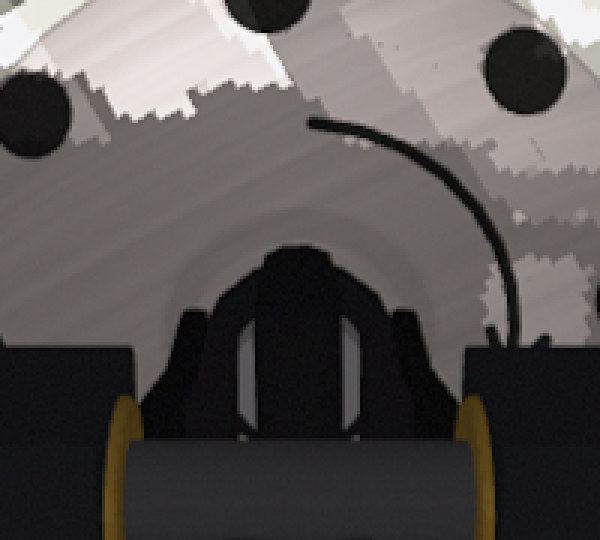

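The nut turns with the gripper: the bar is still aligned while the rotor has rotated in the view, and the moment is about 0.09 N m. I'll finish the quarter turn.

```bash
python3 -m handwheel '[[0,0,0,0.018],[0,0,0,0.036],[0,0,0,0.054],[0,0,0,0.072],[0,0,0,0.09],[0,0,0,0.108],[0,0,0,0.126],[0,0,0,0.144],[0,0,0,0.162],[0,0,0,0.175],[0,0,0,0.175],[0,0,0,0.175],[0,0,0,0.175]]' 0 25; python3 -m handwheel '[[0,0,0,0],[0,0,0,0],[0,0,0,0],[0,0,0,0],[0,0,0,0],[0,0,0,0],[0,0,0,0],[0,0,0,0]]' 100
python3 -m handwheel '[[0,0,-0.05,0],[0,0,-0.15,0],[0,0,-0.25,0],[0,0,-0.35,0],[0,0,-0.35,0],[0,0,-0.35,0]]' 100
python3 - <<'E'
from h import *
o=robot.get_obs();M=R.from_quat(o['tool_rot']).as_matrix();print('toolx ang',np.degrees(np.arctan2(M[1,0],M[0,0])))
f,K,T=cam('wrist');save(f,'k.png')
E
```

```text
time: 6.72
position: [0.5923, 0.1833, 0.0925]
tool_rot: [0.732, 0.681, 0.001, -0.0]
ft_force: [2.0, 6.5, -1.4]
grip_width: 0.0191
grip_force: 25.0
time: 7.38
position: [0.5916, 0.1818, 0.0926]
tool_rot: [0.732, 0.681, -0.0, 0.0]
ft_force: [-0.2, 0.7, -1.0]
grip_width: 0.0644
grip_force: 0.0
time: 7.88
position: [0.593, 0.1822, 0.1999]
tool_rot: [0.732, 0.681, 0.002, 0.002]
ft_force: [0.6, -0.2, 0.5]
grip_width: 0.0868
grip_force: 0.0
toolx ang 85.84817788232407
```

View pics/k.png

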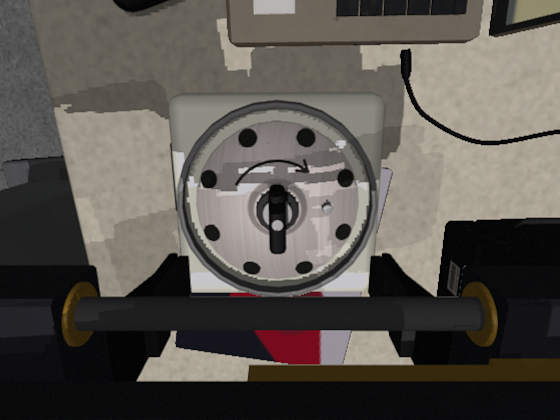

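The bar is upright in the view, at about (278,220), after the gripper turned 90° clockwise. The nut is released and the tool is clear above it.

```bash
python3 -c "
from rig import job
print(job.hand_in())"
```

```text
the job is handed in; nothing more can be done
None
```

I turned the rotor nut about 90° clockwise (loosening), released it and backed the gripper off above it; the arm stayed clear of the dial and beaker, and the job was handed in at about 8 s, with no verdict returned.

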